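# Bring the centrifuge rotor's vacant place to the front

### The arm

A 6-joint arm with a two-finger parallel gripper is mounted at the origin on the work surface. World frame = base frame: x ahead of the robot, y to its left, z up, the work surface at z = 0. Lengths are in mm, angles in degrees, forces in N, time in s.
With the tool pointing down it reaches from about 350 to 850 mm from the base axis. Payload 8.1 kg.
Tool frame: the origin (TCP) lies midway between the tips of the shut fingers; the grasp point (between the pads) lies 19 mm behind it; z points along the fingers, y is the line along which they close (so a half turn about z gives the same grasp; the last joint's range is limited). The gripper opens to 85 mm and grips with 20 to 120 N. Pads are 22 mm wide; open, the fingers measure 114 mm over their backs; the gripper's body (76 mm by 85 mm) begins 54 mm behind the grasp point. The pads swing forward as they close: fully open they stand 13 mm farther back than shut.
Start: joints at [68.503, 7.471, 85.268, -0, 87.261, -4.893], TCP at [171.434, 574.992, 231.292] pointing down, gripper open.
Joint ranges: [-169.43, 169.43], [-51.17, 129.36], [1.28, 143.12], [-76.62, 256.62], [0, 156.53], [-152.29, 152.29]. Speed limits (degrees/s): [136.94, 136.94, 159.86, 180, 180, 180].

### API

Orientations are given as [roll, pitch, yaw] about the fixed x, y, z axes, in that order (R = Rz(yaw) Ry(pitch) Rx(roll)).
In Python, from bench import sense, snapshot, camera_params, hand_in, masks_of, pinpoint gives the robot as it stands.
- The arm moves only by the tool step_arm, never from a script. Its argument "targets" is a list of rows, each an object with "angular": the turn, a rotation vector about the tool's x, y, z scaled (see below), a list of three; "dp": the shift along the tool's x, y, z scaled (see below), a list of three; "fingers": the closure, from 0 (fully open) to 1 (shut). A call has exactly 8 rows; each row is the pose to reach, as a shift and turn from the pose commanded when the call began, along the tool's axes at that moment, turning the shorter way round; what a row does not reach only later rows make up. The controller multiplies each number of a shift by 0.2 m and each number of a turn by 180 degrees. A row lasts 1/8 s, in which the tool goes at most 62.5 mm and 10.7 degrees, less where a joint would pass 70% of its speed; a pose out of reach is approached as far as the arm can. A call with a number of a shift or a turn outside -1 to 1 is refused whole. A call with a gripper value outside its range is refused whole. The fingers move at their own pace and stop on an object; "newtons" is the grip in N (left out, the last holds). Time passes only in rows, so rows that repeat a pose let the fingers close, or fill a call up. It gives the time, the measured TCP pose, the force, the opening and the grip force at its end, in the units of the state.
- sense(): the state, without advancing time (a new reading comes with each control period).
- snapshot(name): name is "scene" or "top" or "wrist"; returns the picture (400x640x3 uint8, blue, green, red); there is no depth.
- camera_params(name): a dict with "vfov" (degrees; the focal length in pixels is half the picture's height over the tangent of half this angle, whatever the lens; pixels are square), "cx", "cy" (the principal point, pixels), "R" (3x3) and "t" (3): a world point X has camera coordinates R X + t. Camera axes: x right, y down, z forward; pixel columns grow to the right and rows downward; lengths in mm; the calibration is good to about 2 mm. A picture is of the moment at which its call begins: read the wrist's pose just before it. camera_params takes no time and is no camera call; for the wrist camera it gives the pose at the moment of the call.
- hand_in(): hands the job in; it is judged then, once.
Trained networks look in the newest picture that a camera, given by its name, has taken for a name from the list of things; names that differ only in an ending like _2 or _b are one class to them, and where a whole thing is asked for, a point or a joint stands for the part that bears it (a point fixed in the world has none). Each returns a list of dicts, best first, with "conf" (0 to 1); they miss things now and then, are a little off and sometimes report something else, mostly with a low value. They report only what shows in the picture. A call takes as long as a camera call.
- masks_of(camera, label): "pixels" (400x640 bool, what is visible of it) and "at" ([column, row] in pixels, amid what is visible of it).
- pinpoint(camera, label): "at" ([column, row] in pixels: a listed point, or the origin of a listed thing).
The state is a dict: "time": time; "joint_pos": joint angles; "qd": joint speeds; "joint_efforts": joint torques, N m; "tool_pos": TCP position; "tcp_rot": TCP orientation; "ft_force": force on the tool from outside, world axes, zero at the start; "wrist_torque": the same for the moment, N m; "finger_gap": finger opening in mm; "grip_force": force on a finger pad.
Only numpy, scipy, OpenCV 4.12 (cv2) and the standard library are available. Lean on these libraries where they do the work, as an engineer would, in place of code of your own. Each camera call takes 0.05 s, during which the arm holds its last target. There are 200 camera calls.

### The job

The fourth bucket has to be hung in the open centrifuge next: with the fingertips, push the rotor round slowly and gently by its arms, one arm after another as they come within reach, until the vacant place (the one without a bucket) points straight at the lid-latch slot in the middle of the machine's front edge, and leave it standing there. Push only on the bare arms: do not pinch or press hard on the rotor, do not set it spinning, do not push or lift the hanging buckets with their tubes, and leave the things on the bench where they are.

Things in the scene. Friction and masses are not known exactly. Their poses are not given: they have to be found in the camera images.
- centrifuge: Ivory benchtop centrifuge, fixed: 490 mm deep (x), 420 mm wide (y), flat deck 250 mm above the bench. Origin: on the bench, on the vertical spindle axis. Its -x axis points to its front (control panel, 265 mm from the axis), +x to the lid hinge, z up. The front is on the robot's left (+y), the lid on its right (-y), turned up to 0.25 rad either way.
- bowl (a point): Centre of the mouth of the open round bowl, on the spindle axis, level with the deck. The bowl is 360 mm across and 160 mm deep; its black rubber rim stands 6 mm above the deck.
- lid_hinge (a point): Middle of the hinge line of the open lid, at deck height, 205 mm behind the spindle axis. From here the lid, a fixed slab 400 mm wide and 45 mm thick, rises 430 mm above the deck, leaning 10 degrees back, away from the bowl. Keep the arm clear of it.
- latch (a point): The lid-latch slot: a small black slot (30 mm x 11 mm) in a grey surround in the middle of the front edge of the deck, between the bowl and the control panel, 215 mm in front of the spindle axis.
- rotor: Aluminium rotor in the bowl. Origin: on the spindle axis, level with the arms' flat tops (235 mm above the bench); z up, x axis through the middle of the vacant place. Four straight arms (spokes) at 45, 135, 225, 315 degrees from x, each 16 mm wide and 22 mm thick, from the hub (24 mm radius) to a square head (36 mm sides) from 103 to 154 mm radius. Empty bowl below them.
- hub (a point): Top centre of the dark hub nut (26 mm across), on the axis, 14 mm above the arm tops. The rotor turns either way without stops. Drag about 0.06 N m (1.2 N at 50 mm radius), inertia about 0.012 kg m2: it stays where left, but coasts and takes a hard knock if a finger meets an arm faster than about 0.08 m/s. At a bucket the pocket between two arms is open from 24 to 83 mm radius.
- vacant (a point): Middle of the vacant place, between two arms, 105 mm from the spindle axis, level with the arm tops, half-way between the two bare steel pins (4 mm radius) on the neighbouring arm heads. Open from the hub out to the bowl wall. The other three places, 90, 180 and 270 degrees on, carry buckets.
- bucket_left: Grey rectangular bucket with red-capped blood tubes, 44 mm radially x 100 mm x 84 mm deep, hanging on two pins of the rotor at 90 degrees (counter-clockwise from above) from the vacant place; it turns with the rotor and would lift straight up off its pins. Origin: middle of its rim, 105 mm from the spindle axis and 3 mm above the arm tops; the tube caps rise 12 mm higher.
- bucket_opposite: Grey rectangular bucket with red-capped blood tubes, 44 mm radially x 100 mm x 84 mm deep, hanging on two pins of the rotor opposite the vacant place; it turns with the rotor and would lift straight up off its pins. Origin: middle of its rim, 105 mm from the spindle axis and 3 mm above the arm tops; the tube caps rise 12 mm higher.
- bucket_right: Grey rectangular bucket with red-capped blood tubes, 44 mm radially x 100 mm x 84 mm deep, hanging on two pins of the rotor at 270 degrees from the vacant place; it turns with the rotor and would lift straight up off its pins. Origin: middle of its rim, 105 mm from the spindle axis and 3 mm above the arm tops; the tube caps rise 12 mm higher.
- spare_bucket: The fourth bucket, empty, 44 x 100 x 84 mm high, standing loose on the bench in front of the centrifuge, 0.25 kg. Origin: centre of its underside. Bystander.
- tube_rack: Loose wooden rack with ten red-capped tubes, 100 x 200 mm, 92 mm high over the caps. Origin: centre of its underside. Bystander.
- wash_bottle: Loose white plastic bottle, 64 mm diameter, 150 mm high. Origin: centre of its underside. Bystander.

How it is judged:
By the outcome, as a careful person would: the job done as asked, in the order asked, and still so for the second after the job is handed in, with the robot touching nothing.
It also fails if it takes over 64 s, if anything falls off the work surface, if the arm or the gripper's body presses on something with over 40 N, if the wrist force passes 120 N, or if a joint passes its speed limit or range.

## Working session

There is one attempt and no reset: what is moved stays moved. The work goes in short steps, Python scripts to look and compute and a tool call to move; the robot and the scene stay as the last step left them, time stands still between calls to the robot, and variables do not carry over. Pictures are saved under pics/ and viewed, at most 12 in all, crops included, and the job is handed in when it is done.

Besides the shell and the picture viewer there is one more tool, called after ">>>" in YAML: its name, and indented under it one key for each argument. step_arm: Moves the arm, as the interface text tells. Its arguments: {"type":"object","properties":{"targets":{"type":"array","items":{"type":"object","properties":{"angular":{"type":"array","items":{"type":"number","minimum":-1,"maximum":1}},"dp":{"type":"array","items":{"type":"number","minimum":-1,"maximum":1}},"fingers":{"type":"number"}}}},"newtons":{"type":"number"}},"required":["targets"]}

```bash
mkdir -p pics; cat > h.py <<'E'
import numpy as np, cv2
from bench import *
def ray(cam,uv):
    p=camera_params(cam); f=200/np.tan(np.radians(p["vfov"])/2)
    R=np.array(p["R"]);t=np.array(p["t"])
    d=R.T@np.array([(uv[0]-p["cx"])/f,(uv[1]-p["cy"])/f,1]); return -R.T@t,d
def at_z(cam,uv,z):
    o,d=ray(cam,uv); return o+d*(z-o[2])/d[2]
def proj(cam,X):
    p=camera_params(cam); f=200/np.tan(np.radians(p["vfov"])/2)
    c=np.array(p["R"])@np.array(X)+np.array(p["t"]); return c[:2]/c[2]*f+[p["cx"],p["cy"]]
Z=dict(bowl=250,latch=250,hub=249,vacant=235,bucket_left=238,bucket_opposite=238,bucket_right=238,lid_hinge=250,spare_bucket=0,tube_rack=0,wash_bottle=0)
def look(cam,names,n=2):
    for k in names:
        for r in pinpoint(cam,k)[:n]: print(cam,k,round(r["conf"],2),np.round(r["at"]),np.round(at_z(cam,r["at"],Z[k])))
E
python3 - <<'E'
from h import *
a=snapshot("top");b=snapshot("scene");cv2.imwrite("pics/top.png",a);cv2.imwrite("pics/scene.png",b)
look("top",Z,2); look("scene",["hub","latch","vacant"])
s=sense();print(s["time"],s["tool_pos"],s["tcp_rot"],s["finger_gap"],s["ft_force"])
E
```

```text
top bowl 0.81 [381. 180.] [544. -67. 250.]
top bowl 0.31 [380. 176.] [555. -66. 250.]
top latch 0.89 [302. 194.] [501. 148. 250.]
top hub 0.58 [381. 177.] [551. -68. 249.]
top bucket_left 0.88 [372. 141.] [660. -46. 238.]
top bucket_opposite 0.7 [338. 186.] [528.  49. 238.]
top bucket_right 0.98 [381. 219.] [437. -67. 238.]
top lid_hinge 0.87 [453. 160.] [ 602. -266.  250.]
top lid_hinge 0.25 [303. 192.] [507. 146. 250.]
top spare_bucket 0.85 [222. 231.] [432. 412.   0.]
top tube_rack 0.87 [220. 178.] [606. 425.   0.]
top wash_bottle 0.83 [226. 279.] [283. 389.   0.]
top wash_bottle 0.66 [340. 184.] [591.  36.   0.]
scene hub 0.78 [259. 165.] [565. -45. 249.]
scene vacant 0.68 [233. 153.] [ 576. -156.  235.]
scene vacant 0.17 [288. 178.] [538.  40. 235.]
0.8 [171.43801765 575.00096776 231.3248156 ] [ 1.79996930e+02 -1.56519239e-03  1.63391759e+02] 85.52263181850658 [0.92452731 0.22698879 0.04073247]
```

View pics/top.png

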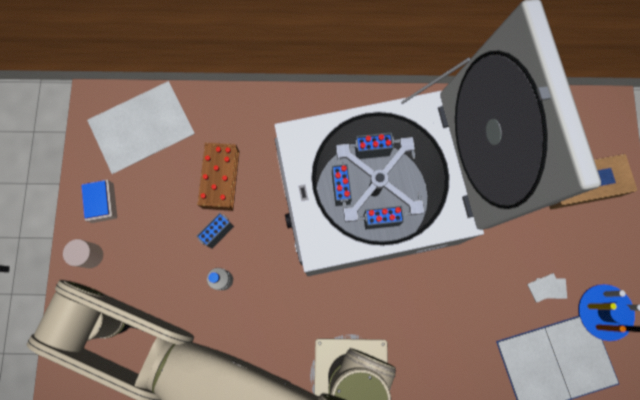

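View pics/scene.png

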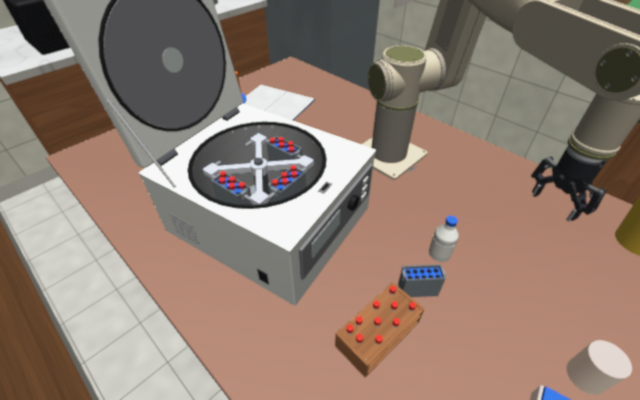

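The vacant place faces the lid (around pixel 415,175 in top). The latch is at (302,194) and the hub at (381,177), so about half a turn is needed. I'll move over the bowl with the fingers shut.

>>> step_arm:
  targets:
    - {"dp":[-0.03,-0.03,-0.12],"angular":[0,0,0],"fingers":1}
    - {"dp":[-0.1,-0.1,-0.3],"angular":[0,0,0],"fingers":1}
    - {"dp":[-0.22,-0.21,-0.5],"angular":[0,0,0],"fingers":1}
    - {"dp":[-0.36,-0.34,-0.68],"angular":[0,0,0],"fingers":1}
    - {"dp":[-0.5,-0.48,-0.82],"angular":[0,0,0],"fingers":1}
    - {"dp":[-0.66,-0.63,-0.9],"angular":[0,0,0],"fingers":1}
    - {"dp":[-0.82,-0.78,-0.95],"angular":[0,0,0],"fingers":1}
    - {"dp":[-0.98,-0.94,-0.95],"angular":[0,0,0],"fingers":1}

```text
time: 1.8
tool_pos: [306.3, 337.8, 422.6]
tcp_rot: [179.9, 0.1, 163.4]
ft_force: [0.4, -0.6, 0.2]
finger_gap: -0.2
grip_force: 0.0
```

>>> step_arm:
  targets:
    - {"dp":[-0.13,-0.12,0],"angular":[0,0,0],"fingers":1}
    - {"dp":[-0.25,-0.24,0],"angular":[0,0,0],"fingers":1}
    - {"dp":[-0.37,-0.36,0],"angular":[0,0,0],"fingers":1}
    - {"dp":[-0.5,-0.48,0],"angular":[0,0,0],"fingers":1}
    - {"dp":[-0.62,-0.6,0],"angular":[0,0,0],"fingers":1}
    - {"dp":[-0.74,-0.71,0],"angular":[0,0,0],"fingers":1}
    - {"dp":[-0.86,-0.83,0],"angular":[0,0,0],"fingers":1}
    - {"dp":[-0.98,-0.94,0],"angular":[0,0,0],"fingers":1}

```text
time: 2.8
tool_pos: [440.1, 101.6, 421.5]
tcp_rot: [180.0, 0.0, 163.4]
ft_force: [-0.1, 0.8, 0.0]
finger_gap: -0.3
grip_force: 0.0
```

```bash
python3 - <<'E'
from h import *
s=sense();print(s["time"],s["tool_pos"],s["tcp_rot"],s["joint_pos"],s["finger_gap"])
cv2.imwrite("pics/w1.png",snapshot("wrist")); look("wrist",["hub","latch","vacant","bucket_left","bucket_opposite","bucket_right","bowl"],1)
E
```

```text
2.8 [440.05340041 101.58023705 421.50929016] [1.79987229e+02 3.00492787e-02 1.63388841e+02] [ 6.48877321e+00 -1.52233265e+01  8.72615510e+01 -4.46605457e-05
  1.07929125e+02 -6.69000853e+01] -0.3043358118771978
wrist latch 0.64 [385. 222.] [505. 145. 250.]
wrist vacant 0.24 [292. 275.] [542.  39. 235.]
wrist bucket_left 0.62 [158. 226.] [449. -73. 238.]
wrist bucket_opposite 0.79 [292. 274.] [539.  40. 238.]
wrist bucket_right 0.79 [156. 228.] [450. -75. 238.]
```

View pics/w1.png

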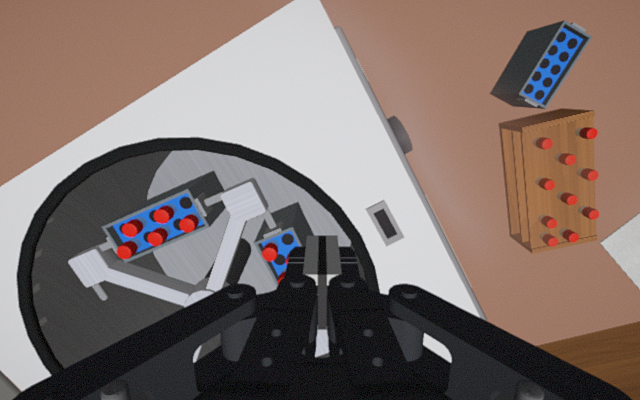

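Latch at (383,223) matches (505,145). Moving on over the vacant place.

>>> step_arm:
  targets:
    - {"dp":[-0.12,-0.12,0],"angular":[0,0,0],"fingers":1}
    - {"dp":[-0.25,-0.24,0],"angular":[0,0,0],"fingers":1}
    - {"dp":[-0.4,-0.39,0],"angular":[0,0,0],"fingers":1}
    - {"dp":[-0.55,-0.53,0],"angular":[0,0,0],"fingers":1}
    - {"dp":[-0.7,-0.68,0],"angular":[0,0,0],"fingers":1}
    - {"dp":[-0.82,-0.8,0],"angular":[0,0,0],"fingers":1}
    - {"dp":[-0.91,-0.88,0],"angular":[0,0,0],"fingers":1}
    - {"dp":[-0.95,-0.92,0],"angular":[0,0,0],"fingers":1}

```text
time: 4.2
tool_pos: [569.6, -128.2, 420.8]
tcp_rot: [180.0, -0.0, 163.4]
ft_force: [0.0, -0.4, 0.5]
finger_gap: 0.2
grip_force: 0.0
```

```bash
python3 - <<'E'
from h import *
s=sense();print(s["time"],s["tool_pos"],s["tcp_rot"],s["joint_pos"])
cv2.imwrite("pics/w2.png",snapshot("wrist")); look("wrist",["hub","latch","vacant","bucket_left","bucket_opposite","bucket_right"],1)
cv2.imwrite("pics/t2.png",cv2.resize(snapshot("top")[100:260,260:500],None,fx=3,fy=3,interpolation=cv2.INTER_CUBIC))
for a in [(551,-66,235)]: print(proj("wrist",a))
E
```

```text
4.2 [ 569.55994571 -128.18939566  420.82513103] [ 1.79995492e+02 -4.38984468e-02  1.63398864e+02] [-1.77176643e+01  5.29647795e+00  6.80058760e+01  3.81339955e-03
  1.06741624e+02 -9.11154295e+01]
wrist hub 0.98 [389. 136.] [555. -61. 249.]
wrist latch 0.71 [621.   8.] [507. 145. 250.]
wrist bucket_left 0.71 [419. 233.] [661. -52. 238.]
wrist bucket_opposite 0.64 [493.  87.] [541.  41. 238.]
wrist bucket_right 0.57 [340.  24.] [452. -76. 238.]
[379.16824932 131.57812999]
```

View pics/w2.png

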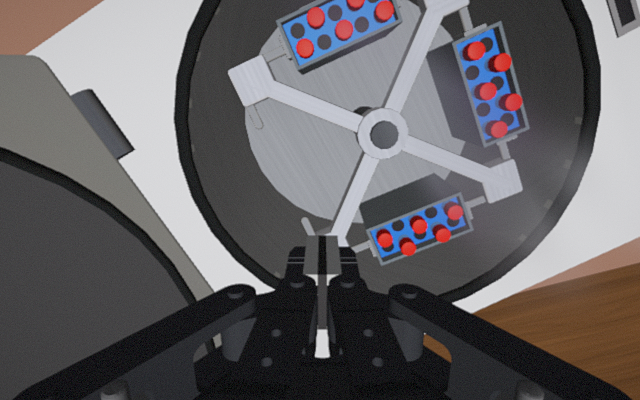

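Hub nut at (384,134), the three buckets visible, vacant pocket to the left of the fingers. The axis is at about (554,-64), the vacant bearing about -83° and the goal about 103°. I'll sweep clockwise about 174°, starting in the vacant pocket.

>>> step_arm:
  targets:
    - {"dp":[0.01,-0.01,0.05],"angular":[0,0,0.015],"fingers":1}
    - {"dp":[0.03,-0.03,0.15],"angular":[0,0,0.04],"fingers":1}
    - {"dp":[0.05,-0.05,0.28],"angular":[0,0,0.065],"fingers":1}
    - {"dp":[0.07,-0.07,0.42],"angular":[0,0,0.09],"fingers":1}
    - {"dp":[0.083,-0.08,0.54],"angular":[0,0,0.11],"fingers":1}
    - {"dp":[0.083,-0.08,0.62],"angular":[0,0,0.119],"fingers":1}
    - {"dp":[0.083,-0.08,0.67],"angular":[0,0,0.119],"fingers":1}
    - {"dp":[0.083,-0.08,0.7],"angular":[0,0,0.119],"fingers":1}

```text
time: 5.6
tool_pos: [548.9, -138.4, 281.3]
tcp_rot: [180.0, 0.0, 142.0]
ft_force: [0.0, 0.2, 0.9]
finger_gap: -0.1
grip_force: 0.0
```

```bash
python3 - <<'E'
from h import *
s=sense();print(s["time"],s["tool_pos"],s["tcp_rot"])
cv2.imwrite("pics/w3.png",snapshot("wrist")); look("wrist",["hub","bucket_opposite","bucket_right"],1)
print(proj("wrist",s["tool_pos"]))
for r in (24,62,103): print(proj("wrist",(554+r*np.cos(np.radians(-128)),-64+r*np.sin(np.radians(-128)),235)))
E
```

```text
5.6 [ 548.88693023 -138.42683645  281.3369726 ] [1.79988394e+02 2.51259787e-02 1.42039769e+02]
wrist hub 0.67 [442. 152.] [553. -65. 249.]
[322.62693281 254.45482753]
[391.73285503 146.55936719]
[322.24490822 146.49640792]
[247.28775998 146.42849331]
```

View pics/w3.png

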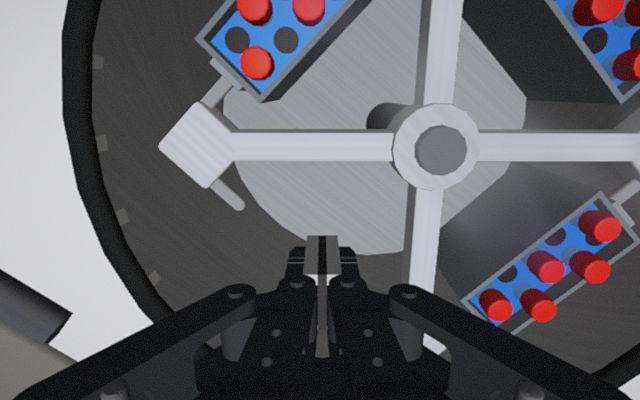

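Spoke lies exactly as predicted (row 147), hub at (442,148). Descend beside it, then approach.

>>> step_arm:
  targets:
    - {"dp":[0,0,0.03],"angular":[0,0,0],"fingers":1}
    - {"dp":[0,0,0.08],"angular":[0,0,0],"fingers":1}
    - {"dp":[0,0,0.14],"angular":[0,0,0],"fingers":1}
    - {"dp":[0,0,0.2],"angular":[0,0,0],"fingers":1}
    - {"dp":[0,0,0.26],"angular":[0,0,0],"fingers":1}
    - {"dp":[0,0,0.31],"angular":[0,0,0],"fingers":1}
    - {"dp":[0,0,0.335],"angular":[0,0,0],"fingers":1}
    - {"dp":[0,0,0.335],"angular":[0,0,0],"fingers":1}

```text
time: 6.8
tool_pos: [548.5, -138.5, 213.9]
tcp_rot: [-180.0, -0.0, 142.0]
ft_force: [0.9, -0.1, -0.1]
finger_gap: 0.3
grip_force: 0.0
```

>>> step_arm:
  targets:
    - {"dp":[0.01,0,0],"angular":[0,0,0],"fingers":1}
    - {"dp":[0.025,0,0],"angular":[0,0,0],"fingers":1}
    - {"dp":[0.04,0,0],"angular":[0,0,0],"fingers":1}
    - {"dp":[0.055,0,0],"angular":[0,0,0],"fingers":1}
    - {"dp":[0.07,0,0],"angular":[0,0,0],"fingers":1}
    - {"dp":[0.085,0,0],"angular":[0,0,0],"fingers":1}
    - {"dp":[0.095,0,0],"angular":[0,0,0],"fingers":1}
    - {"dp":[0.1,0,0],"angular":[0,0,0],"fingers":1}

```text
time: 7.8
tool_pos: [532.8, -126.2, 214.3]
tcp_rot: [-180.0, 0.0, 142.0]
ft_force: [0.1, -0.5, 0.9]
finger_gap: 0.2
grip_force: 0.0
```

>>> step_arm:
  targets:
    - {"dp":[0.0137,-0.0045,0],"angular":[0,0,0.0139],"fingers":1}
    - {"dp":[0.0275,-0.0084,0],"angular":[0,0,0.0278],"fingers":1}
    - {"dp":[0.0414,-0.0117,0],"angular":[0,0,0.0417],"fingers":1}
    - {"dp":[0.0555,-0.0144,0],"angular":[0,0,0.0556],"fingers":1}
    - {"dp":[0.0697,-0.0165,0],"angular":[0,0,0.0694],"fingers":1}
    - {"dp":[0.084,-0.0179,0],"angular":[0,0,0.0833],"fingers":1}
    - {"dp":[0.0983,-0.0187,0],"angular":[0,0,0.0972],"fingers":1}
    - {"dp":[0.1127,-0.019,0],"angular":[0,0,0.1111],"fingers":1}

```text
time: 8.8
tool_pos: [513.0, -115.4, 214.4]
tcp_rot: [180.0, 0.0, 121.9]
ft_force: [1.9, -0.3, -0.5]
finger_gap: -0.2
grip_force: 0.4
```

```bash
python3 - <<'E'
from h import *
s=sense();print(s["time"],s["tool_pos"],s["tcp_rot"],s["ft_force"],s["joint_pos"])
cv2.imwrite("pics/w4.png",snapshot("wrist"))
E
```

```text
8.8 [ 512.98904705 -115.40514912  214.40998393] [1.79975007e+02 2.82535583e-02 1.21890378e+02] [ 1.92420619 -0.28370252 -0.52347498] [-1.82672436e+01 -3.62245815e+00  9.83764587e+01  1.09220297e-03
  8.52082937e+01 -5.01577189e+01]
```

View pics/w4.png

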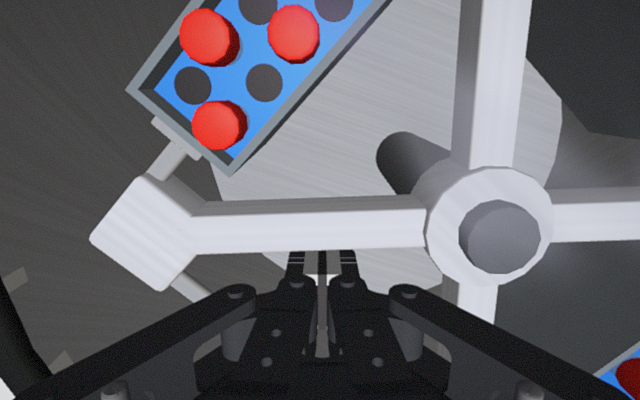

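Finger rests on the bare arm, force about 2 N. Continue the identical arc.

>>> step_arm:
  targets:
    - {"dp":[0.0137,-0.0045,0],"angular":[0,0,0.0139],"fingers":1}
    - {"dp":[0.0275,-0.0084,0],"angular":[0,0,0.0278],"fingers":1}
    - {"dp":[0.0414,-0.0117,0],"angular":[0,0,0.0417],"fingers":1}
    - {"dp":[0.0555,-0.0144,0],"angular":[0,0,0.0556],"fingers":1}
    - {"dp":[0.0697,-0.0165,0],"angular":[0,0,0.0694],"fingers":1}
    - {"dp":[0.084,-0.0179,0],"angular":[0,0,0.0833],"fingers":1}
    - {"dp":[0.0983,-0.0187,0],"angular":[0,0,0.0972],"fingers":1}
    - {"dp":[0.1127,-0.019,0],"angular":[0,0,0.1111],"fingers":1}

```text
time: 9.85
tool_pos: [497.8, -98.4, 214.4]
tcp_rot: [180.0, 0.0, 101.9]
ft_force: [0.7, -0.6, -0.7]
finger_gap: 0.0
grip_force: 0.4
```

>>> step_arm:
  targets:
    - {"dp":[0.0137,-0.0045,0],"angular":[0,0,0.0139],"fingers":1}
    - {"dp":[0.0275,-0.0084,0],"angular":[0,0,0.0278],"fingers":1}
    - {"dp":[0.0414,-0.0117,0],"angular":[0,0,0.0417],"fingers":1}
    - {"dp":[0.0555,-0.0144,0],"angular":[0,0,0.0556],"fingers":1}
    - {"dp":[0.0697,-0.0165,0],"angular":[0,0,0.0694],"fingers":1}
    - {"dp":[0.084,-0.0179,0],"angular":[0,0,0.0833],"fingers":1}
    - {"dp":[0.0983,-0.0187,0],"angular":[0,0,0.0972],"fingers":1}
    - {"dp":[0.1127,-0.019,0],"angular":[0,0,0.1111],"fingers":1}

```text
time: 10.85
tool_pos: [489.4, -77.1, 214.4]
tcp_rot: [180.0, 0.0, 81.9]
ft_force: [0.3, -1.4, 0.4]
finger_gap: 0.0
grip_force: 0.4
```

>>> step_arm:
  targets:
    - {"dp":[0.0137,-0.0045,0],"angular":[0,0,0.0139],"fingers":1}
    - {"dp":[0.0275,-0.0084,0],"angular":[0,0,0.0278],"fingers":1}
    - {"dp":[0.0414,-0.0117,0],"angular":[0,0,0.0417],"fingers":1}
    - {"dp":[0.0555,-0.0144,0],"angular":[0,0,0.0556],"fingers":1}
    - {"dp":[0.0697,-0.0165,0],"angular":[0,0,0.0694],"fingers":1}
    - {"dp":[0.084,-0.0179,0],"angular":[0,0,0.0833],"fingers":1}
    - {"dp":[0.0983,-0.0187,0],"angular":[0,0,0.0972],"fingers":1}
    - {"dp":[0.1127,-0.019,0],"angular":[0,0,0.1111],"fingers":1}

```text
time: 11.85
tool_pos: [488.8, -54.3, 214.4]
tcp_rot: [180.0, 0.0, 61.9]
ft_force: [1.3, -2.4, -0.1]
finger_gap: -0.0
grip_force: 0.4
```

```bash
python3 - <<'E'
from h import *
s=sense();print(s["time"],s["tool_pos"],s["tcp_rot"],s["ft_force"],s["joint_pos"])
cv2.imwrite("pics/w5.png",snapshot("wrist"))
E
```

```text
11.85 [488.77535325 -54.32116078 214.42981724] [1.79972876e+02 1.47446745e-02 6.19340460e+01] [ 1.29991997 -2.37537056 -0.09058844] [-1.23015205e+01 -9.06520177e+00  1.03411298e+02 -2.16220752e-02
  8.56318057e+01  1.57660727e+01]
```

View pics/w5.png

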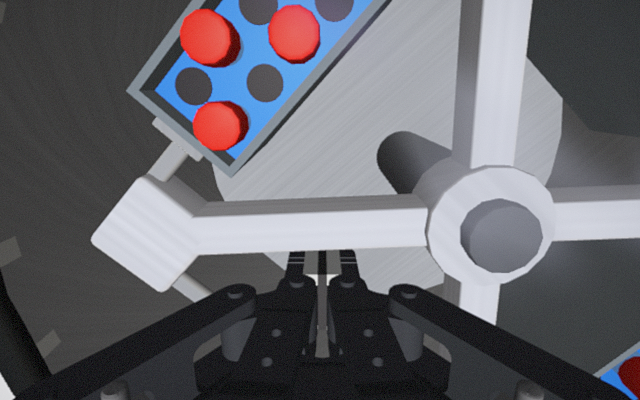

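The picture is unchanged, so the rotor follows steadily. Continue.

>>> step_arm:
  targets:
    - {"dp":[0.0137,-0.0045,0],"angular":[0,0,0.0139],"fingers":1}
    - {"dp":[0.0275,-0.0084,0],"angular":[0,0,0.0278],"fingers":1}
    - {"dp":[0.0414,-0.0117,0],"angular":[0,0,0.0417],"fingers":1}
    - {"dp":[0.0555,-0.0144,0],"angular":[0,0,0.0556],"fingers":1}
    - {"dp":[0.0697,-0.0165,0],"angular":[0,0,0.0694],"fingers":1}
    - {"dp":[0.084,-0.0179,0],"angular":[0,0,0.0833],"fingers":1}
    - {"dp":[0.0983,-0.0187,0],"angular":[0,0,0.0972],"fingers":1}
    - {"dp":[0.1127,-0.019,0],"angular":[0,0,0.1111],"fingers":1}

```text
time: 12.9
tool_pos: [495.9, -32.6, 214.3]
tcp_rot: [180.0, 0.0, 42.0]
ft_force: [-0.1, -1.3, 0.2]
finger_gap: 0.4
grip_force: 0.4
```

>>> step_arm:
  targets:
    - {"dp":[0.0137,-0.0045,0],"angular":[0,0,0.0139],"fingers":1}
    - {"dp":[0.0275,-0.0084,0],"angular":[0,0,0.0278],"fingers":1}
    - {"dp":[0.0414,-0.0117,0],"angular":[0,0,0.0417],"fingers":1}
    - {"dp":[0.0555,-0.0144,0],"angular":[0,0,0.0556],"fingers":1}
    - {"dp":[0.0697,-0.0165,0],"angular":[0,0,0.0694],"fingers":1}
    - {"dp":[0.084,-0.0179,0],"angular":[0,0,0.0833],"fingers":1}
    - {"dp":[0.0983,-0.0187,0],"angular":[0,0,0.0972],"fingers":1}
    - {"dp":[0.1127,-0.019,0],"angular":[0,0,0.1111],"fingers":1}

```text
time: 13.9
tool_pos: [510.1, -14.7, 214.3]
tcp_rot: [180.0, 0.0, 22.0]
ft_force: [-0.8, -1.6, 0.4]
finger_gap: 0.4
grip_force: 0.4
```

>>> step_arm:
  targets:
    - {"dp":[0.0137,-0.0045,0],"angular":[0,0,0.0139],"fingers":1}
    - {"dp":[0.0275,-0.0084,0],"angular":[0,0,0.0278],"fingers":1}
    - {"dp":[0.0414,-0.0117,0],"angular":[0,0,0.0417],"fingers":1}
    - {"dp":[0.0555,-0.0144,0],"angular":[0,0,0.0556],"fingers":1}
    - {"dp":[0.0697,-0.0165,0],"angular":[0,0,0.0694],"fingers":1}
    - {"dp":[0.084,-0.0179,0],"angular":[0,0,0.0833],"fingers":1}
    - {"dp":[0.0983,-0.0187,0],"angular":[0,0,0.0972],"fingers":1}
    - {"dp":[0.1127,-0.019,0],"angular":[0,0,0.1111],"fingers":1}

```text
time: 14.9
tool_pos: [529.5, -2.7, 214.3]
tcp_rot: [180.0, 0.0, 2.0]
ft_force: [-1.3, -0.4, 0.2]
finger_gap: 0.2
grip_force: 0.5
```

>>> step_arm:
  targets:
    - {"dp":[0.0137,-0.0045,0],"angular":[0,0,0.0139],"fingers":1}
    - {"dp":[0.0275,-0.0084,0],"angular":[0,0,0.0278],"fingers":1}
    - {"dp":[0.0414,-0.0117,0],"angular":[0,0,0.0417],"fingers":1}
    - {"dp":[0.0555,-0.0144,0],"angular":[0,0,0.0556],"fingers":1}
    - {"dp":[0.0697,-0.0165,0],"angular":[0,0,0.0694],"fingers":1}
    - {"dp":[0.077,-0.0173,0],"angular":[0,0,0.0764],"fingers":1}
    - {"dp":[0.077,-0.0173,0],"angular":[0,0,0.0764],"fingers":1}
    - {"dp":[0.077,-0.0173,0],"angular":[0,0,0.0764],"fingers":1}

```text
time: 15.9
tool_pos: [544.8, 1.4, 214.3]
tcp_rot: [180.0, 0.0, -11.7]
ft_force: [-0.6, 0.9, -0.6]
finger_gap: -0.4
grip_force: 0.0
```

```bash
python3 - <<'E'
from h import *
s=sense();print(s["time"],s["tool_pos"],s["tcp_rot"],s["ft_force"],s["joint_pos"])
cv2.imwrite("pics/w6.png",snapshot("wrist"))
look("wrist",["hub","latch","vacant","bucket_left","bucket_right"],1)
snapshot("top");look("top",["hub","latch","vacant","bucket_left","bucket_opposite","bucket_right"],1)
snapshot("scene");look("scene",["hub","latch","vacant","bucket_left","bucket_opposite","bucket_right"],1)
E
```

```text
15.9 [544.80868188   1.38245323 214.26051513] [ 1.79999746e+02  6.23029729e-04 -1.17149393e+01] [-0.62915811  0.87747003 -0.59962102] [-5.24696961e+00 -5.92441971e-01  9.54373834e+01 -1.82463106e-04
  8.51557062e+01  9.64679851e+01]
wrist hub 0.81 [506. 239.] [554. -64. 249.]
wrist latch 0.56 [506. 244.] [553. -63. 250.]
wrist bucket_right 0.75 [275.  19.] [638.  -3. 238.]
top hub 0.68 [379. 174.] [560. -62. 249.]
top latch 0.65 [302. 194.] [501. 148. 250.]
top vacant 0.56 [378. 176.] [560. -61. 235.]
top bucket_left 0.98 [401. 207.] [ 472. -121.  238.]
top bucket_opposite 0.66 [408. 160.] [ 605. -144.  238.]
scene hub 0.89 [261. 162.] [556. -50. 249.]
scene latch 0.81 [324. 188.] [509. 144. 250.]
scene vacant 0.59 [296. 164.] [481.   8. 235.]
scene bucket_left 0.68 [267. 141.] [ 472. -126.  238.]
scene bucket_opposite 0.74 [221. 160.] [ 619. -150.  238.]
scene bucket_right 0.73 [249. 187.] [633.  -5. 238.]
```

View pics/w6.png

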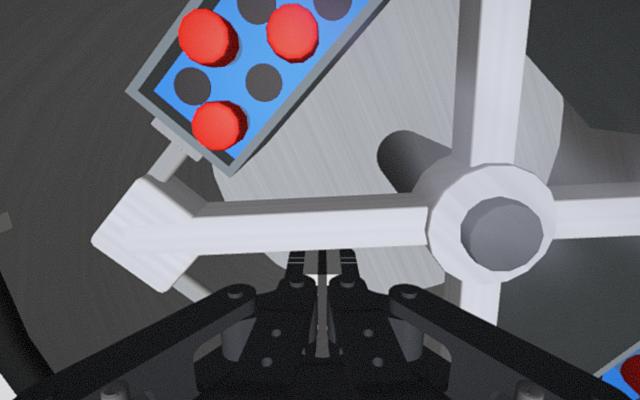

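Vacant now points to about 125.5°, so about 22° remain. Final slow arc, then back off and rise.

>>> step_arm:
  targets:
    - {"dp":[0.0164,-0.0053,0],"angular":[0,0,0.0167],"fingers":1}
    - {"dp":[0.033,-0.0098,0],"angular":[0,0,0.0333],"fingers":1}
    - {"dp":[0.0499,-0.0134,0],"angular":[0,0,0.05],"fingers":1}
    - {"dp":[0.0669,-0.0161,0],"angular":[0,0,0.0667],"fingers":1}
    - {"dp":[0.084,-0.0179,0],"angular":[0,0,0.0833],"fingers":1}
    - {"dp":[0.1012,-0.0189,0],"angular":[0,0,0.1],"fingers":1}
    - {"dp":[0.1156,-0.0189,0],"angular":[0,0,0.1139],"fingers":1}
    - {"dp":[0.1241,-0.0187,0],"angular":[0,0,0.1222],"fingers":1}

```text
time: 17.9
tool_pos: [569.9, 0.1, 214.2]
tcp_rot: [180.0, 0.0, -33.8]
ft_force: [-0.2, 0.2, 0.1]
finger_gap: 0.1
grip_force: 0.6
```

>>> step_arm:
  targets:
    - {"dp":[0,0,0],"angular":[0,0,0],"fingers":1}
    - {"dp":[0,0,0],"angular":[0,0,0],"fingers":1}
    - {"dp":[-0.02,0,0],"angular":[0,0,0],"fingers":1}
    - {"dp":[-0.05,0,0],"angular":[0,0,0],"fingers":1}
    - {"dp":[-0.08,0,0],"angular":[0,0,0],"fingers":1}
    - {"dp":[-0.1,0,-0.05],"angular":[0,0,0],"fingers":1}
    - {"dp":[-0.1,0,-0.15],"angular":[0,0,0],"fingers":1}
    - {"dp":[-0.1,0,-0.25],"angular":[0,0,0],"fingers":1}

```text
time: 18.9
tool_pos: [553.7, 11.1, 266.6]
tcp_rot: [-180.0, -0.1, -33.8]
ft_force: [0.8, -0.0, 0.6]
finger_gap: -0.1
grip_force: 0.0
```

>>> step_arm:
  targets:
    - {"dp":[0,0,-0.12],"angular":[0,0,0],"fingers":1}
    - {"dp":[0,0,-0.25],"angular":[0,0,0],"fingers":1}
    - {"dp":[-0.05,0,-0.38],"angular":[0,0,0],"fingers":1}
    - {"dp":[-0.12,-0.05,-0.5],"angular":[0,0,0],"fingers":1}
    - {"dp":[-0.2,-0.1,-0.62],"angular":[0,0,0],"fingers":1}
    - {"dp":[-0.3,-0.15,-0.72],"angular":[0,0,0],"fingers":1}
    - {"dp":[-0.38,-0.19,-0.78],"angular":[0,0,0],"fingers":1}
    - {"dp":[-0.4,-0.2,-0.8],"angular":[0,0,0],"fingers":1}

```text
time: 19.9
tool_pos: [508.6, 89.9, 425.5]
tcp_rot: [-179.9, -0.1, -33.7]
ft_force: [0.1, 0.0, 0.4]
finger_gap: -0.1
grip_force: 0.0
```

```bash
python3 - <<'E'
from h import *
s=sense();print(s["time"],s["tool_pos"],s["tcp_rot"],s["joint_pos"])
cv2.imwrite("pics/w7.png",snapshot("wrist"))
N=["hub","latch","vacant","bucket_left","bucket_opposite","bucket_right"]
look("wrist",N,1)
snapshot("top");look("top",N,1)
snapshot("scene");look("scene",N,1)
E
```

```text
19.9 [508.64207975  89.94609918 425.51711527] [-1.79942272e+02 -7.17613994e-02 -3.36749692e+01] [ 4.33872464e+00 -5.20655951e+00  7.80233374e+01  1.34707106e-03
  1.07091132e+02  1.28014055e+02]
wrist hub 0.62 [445.  27.] [553. -65. 249.]
wrist latch 0.9 [276. 205.] [505. 143. 250.]
wrist bucket_left 0.82 [519. 111.] [451. -93. 238.]
top hub 0.77 [379. 175.] [558. -62. 249.]
top latch 0.91 [304. 192.] [507. 142. 250.]
top vacant 0.23 [372. 197.] [500. -44. 235.]
top bucket_left 0.96 [389. 213.] [455. -90. 238.]
top bucket_opposite 0.89 [412. 174.] [ 564. -155.  238.]
scene hub 0.76 [258. 161.] [556. -61. 249.]
scene latch 0.6 [328. 186.] [499. 147. 250.]
scene vacant 0.84 [291. 175.] [523.  35. 235.]
scene bucket_left 0.87 [279. 145.] [458. -88. 238.]
scene bucket_opposite 0.83 [229. 152.] [ 582. -164.  238.]
scene bucket_right 0.78 [233. 187.] [662. -34. 238.]
```

View pics/w7.png

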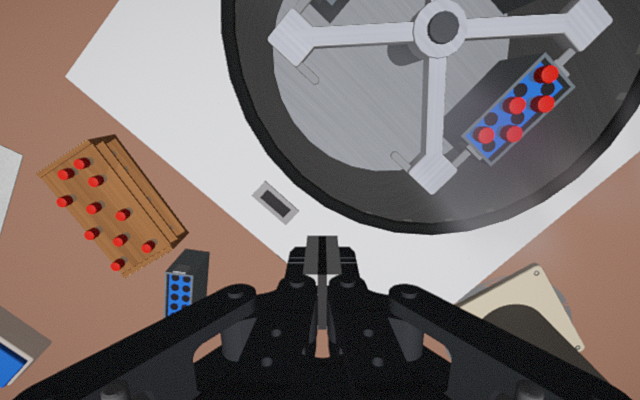

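Hub nut (443,28), latch slot (275,202), the two arm heads beside the vacant place at about (303,38) and (433,174). I'll compute the angles from these.

```bash
python3 - <<'E'
from h import *
P=lambda uv,z:at_z("wrist",uv,z)[:2]
h=P((443,28),249);l=P((275,202),250);a=P((303,38),235);b=P((433,174),235);m=(a+b)/2
ang=lambda v:np.degrees(np.arctan2(v[1],v[0]))
print(h,l,a,b,[np.linalg.norm(x) for x in (l-h,a-h,b-h)])
print(ang(l-h),ang(m-h),ang(a-h),ang(b-h),ang(a-b))
# line fit on white pixels along arms: edges overlay
g=snapshot("wrist");
for d in (101,103,105):
    for k,c in ((45,(0,255,0)),(-45,(0,255,0)),(0,(0,0,255))):
        if d!=103: continue
        w=np.radians(d+k); q=[proj("wrist",(h[0]+r*np.cos(w),h[1]+r*np.sin(w),z)) for r,z in ((0,235),(215 if k==0 else 154,250 if k==0 else 235))]
        cv2.line(g,*[tuple(int(round(v)) for v in x) for x in q],c,1)
cv2.imwrite("pics/w8.png",cv2.resize(g[0:260,230:630],None,fx=2,fy=2))
E
```

```text
[553.48121398 -63.76815159] [507.6312614  143.02289822] [614.28765768  37.86776683] [442.11335636   1.61690287] [np.float64(211.81302233981503), np.float64(118.43683341373287), np.float64(129.14335080467598)]
102.50144735911401 106.84237286289343 59.10888263968932 149.5824279291054 11.889818776566843
```

View pics/w8.png

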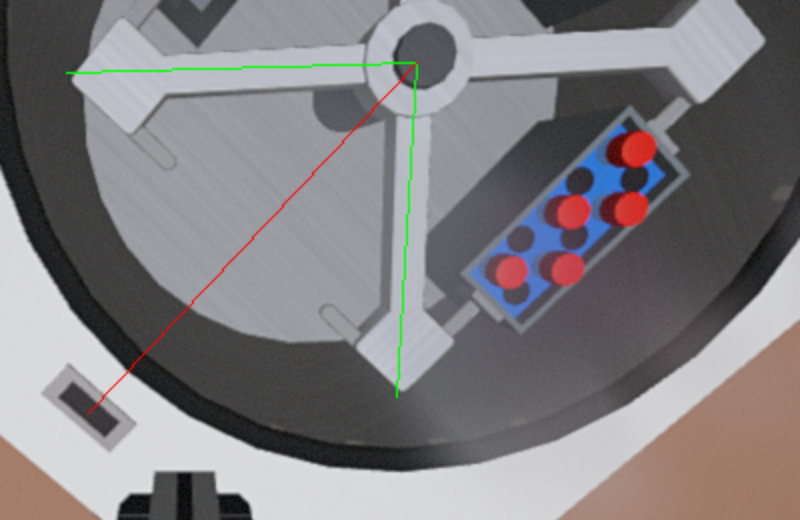

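```bash
python3 - <<'E'
from h import *
P=lambda c,z=235:at_z("wrist",(230+c[0]/2-.25,c[1]/2-.25),z)[:2]
ang=lambda v:np.degrees(np.arctan2(v[1],v[0]))
L=P((73,79));B=P((402,390));Rr=P((765,41)); c=(L+Rr)/2
print(c,[np.linalg.norm(x-c) for x in (L,B,Rr)])
print("vac:",ang(L-Rr)+45,ang(B-c)-45,ang(L-B)+90, "latch",ang(P((89,408),250)-c))
E
```

```text
[553.95335503 -64.53869485] [np.float64(151.33290866879915), np.float64(151.143913897167), np.float64(151.3329086687992)]
vac: 104.19625013357786 103.82372574488616 104.04602123352676 latch 102.7550139862538
```

Vacant is at about 104.0° and the latch at 102.75°, so it is about 1.2° short. Plenty of time remains, so I'll retrace and nudge it 1.2°.

>>> step_arm:
  targets:
    - {"dp":[0.05,0.03,0.05],"angular":[0,0,0],"fingers":1}
    - {"dp":[0.15,0.08,0.15],"angular":[0,0,0],"fingers":1}
    - {"dp":[0.25,0.13,0.27],"angular":[0,0,0],"fingers":1}
    - {"dp":[0.35,0.18,0.4],"angular":[0,0,0],"fingers":1}
    - {"dp":[0.4,0.2,0.53],"angular":[0,0,0],"fingers":1}
    - {"dp":[0.4,0.2,0.65],"angular":[0,0,0],"fingers":1}
    - {"dp":[0.4,0.2,0.75],"angular":[0,0,0],"fingers":1}
    - {"dp":[0.4,0.2,0.8],"angular":[0,0,0],"fingers":1}

```text
time: 22.0
tool_pos: [552.7, 10.9, 262.5]
tcp_rot: [179.9, 0.1, -33.8]
ft_force: [0.5, 0.5, 0.5]
finger_gap: 0.1
grip_force: 0.0
```

>>> step_arm:
  targets:
    - {"dp":[0,0,0.08],"angular":[0,0,0],"fingers":1}
    - {"dp":[0,0,0.17],"angular":[0,0,0],"fingers":1}
    - {"dp":[0,0,0.25],"angular":[0,0,0],"fingers":1}
    - {"dp":[0,0,0.25],"angular":[0,0,0],"fingers":1}
    - {"dp":[0.02,0,0.25],"angular":[0,0,0],"fingers":1}
    - {"dp":[0.045,0,0.25],"angular":[0,0,0],"fingers":1}
    - {"dp":[0.07,0,0.25],"angular":[0,0,0],"fingers":1}
    - {"dp":[0.09,0,0.25],"angular":[0,0,0],"fingers":1}

```text
time: 23.0
tool_pos: [568.7, 0.8, 214.6]
tcp_rot: [-180.0, -0.0, -33.8]
ft_force: [-0.1, -0.1, 0.5]
finger_gap: -0.2
grip_force: 0.0
```

>>> step_arm:
  targets:
    - {"dp":[0.005,0,0],"angular":[0,0,0.001],"fingers":1}
    - {"dp":[0.01,-0.001,0],"angular":[0,0,0.003],"fingers":1}
    - {"dp":[0.0135,-0.0015,0],"angular":[0,0,0.005],"fingers":1}
    - {"dp":[0.0165,-0.002,0],"angular":[0,0,0.007],"fingers":1}
    - {"dp":[0.0165,-0.002,0],"angular":[0,0,0.007],"fingers":1}
    - {"dp":[0.0165,-0.002,0],"angular":[0,0,0.007],"fingers":1}
    - {"dp":[-0.02,0,0],"angular":[0,0,0.007],"fingers":1}
    - {"dp":[-0.09,0,0],"angular":[0,0,0.007],"fingers":1}

```text
time: 24.0
tool_pos: [552.8, 11.3, 214.3]
tcp_rot: [180.0, 0.0, -35.0]
ft_force: [0.5, 0.4, 0.4]
finger_gap: -0.2
grip_force: 0.0
```

>>> step_arm:
  targets:
    - {"dp":[0,0,-0.12],"angular":[0,0,0],"fingers":1}
    - {"dp":[0,0,-0.25],"angular":[0,0,0],"fingers":1}
    - {"dp":[0,0,-0.38],"angular":[0,0,0],"fingers":1}
    - {"dp":[-0.06,-0.05,-0.52],"angular":[0,0,0],"fingers":1}
    - {"dp":[-0.15,-0.1,-0.66],"angular":[0,0,0],"fingers":1}
    - {"dp":[-0.25,-0.15,-0.8],"angular":[0,0,0],"fingers":1}
    - {"dp":[-0.35,-0.2,-0.93],"angular":[0,0,0],"fingers":1}
    - {"dp":[-0.4,-0.22,-0.98],"angular":[0,0,0],"fingers":1}

```text
time: 25.0
tool_pos: [512.4, 94.2, 412.4]
tcp_rot: [-179.9, -0.1, -34.9]
ft_force: [0.6, -1.0, 0.5]
finger_gap: 0.0
grip_force: 0.0
```

```bash
python3 - <<'E'
from h import *
s=sense();print(s["time"],s["tool_pos"],s["tcp_rot"])
g=snapshot("wrist");look("wrist",["hub","latch","bucket_left"],1)
cv2.imwrite("pics/w9.png",cv2.resize(g[0:260,230:630],None,fx=2,fy=2))
E
```

```text
25.0 [512.39271289  94.2409182  412.38644372] [-1.79881743e+02 -1.33286954e-01 -3.49430091e+01]
wrist hub 0.93 [454.  22.] [553. -64. 249.]
wrist latch 0.76 [279. 210.] [507. 145. 250.]
wrist bucket_left 0.74 [529. 111.] [452. -89. 238.]
```

View pics/w9.png

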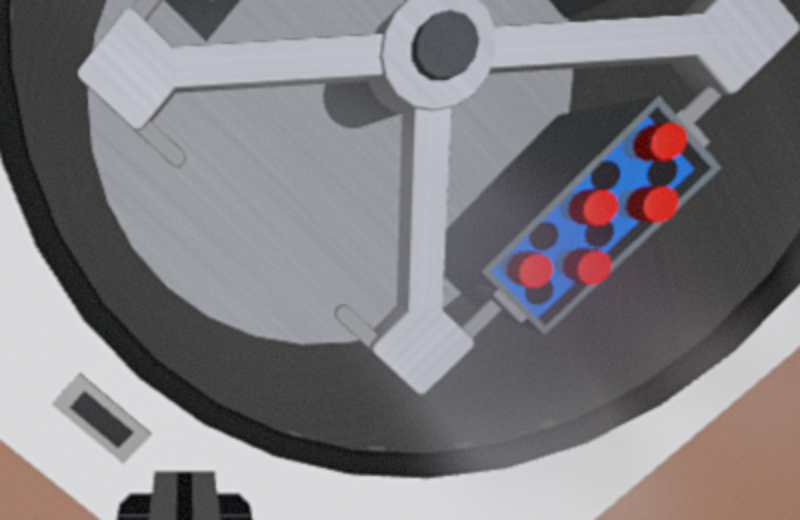

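Head tips at (79,72), (421,393), (799,29) and latch at (102,418) in the crop. I'll check the angles from these.

```bash
python3 - <<'E'
from h import *
P=lambda c,z=235:at_z("wrist",(230+c[0]/2-.25,c[1]/2-.25),z)[:2]
ang=lambda v:np.degrees(np.arctan2(v[1],v[0]))
L=P((79,72));B=P((421,393));Rr=P((799,29)); c=(L+Rr)/2
print(c,[np.linalg.norm(x-c) for x in (L,B,Rr)])
v=[ang(L-Rr)+45,ang(B-c)-45,ang(L-B)+90];l=ang(P((102,418),250)-c)
print("vac:",v,"latch",l)
if abs(np.mean(v)-l)<1.5: print(hand_in())
E
```

```text
[553.39981119 -64.9352983 ] [np.float64(149.7292071114784), np.float64(149.47274427130338), np.float64(149.72920711147844)]
vac: [np.float64(103.19947585220297), np.float64(102.99483024550796), np.float64(103.14644020285004)] latch 102.63430283269376
the job is handed in; nothing more can be done
None
```

The vacant place now points at the lid-latch slot, within about 0.5° by the wrist camera. I pushed the rotor there gently on one bare arm, left it standing with the arm clear, and handed the job in at about 25 s of the 64 s allowed.

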